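# Sweep the tea lights into the chest's tray and shut it

## Task

The candles are out and cold: sweep the three tea lights gently along the tiled sill and off its end into the pulled-out tray of the pine chest, then push the tray fully home with the tea lights in it. Do not squeeze the tea lights (their thin cups dent) or pick them up, and leave the dreidel, lighter, coaster, jar, menorah and candle carton where they are.

Things in the scene. Friction and masses are not known exactly. Their poses are not given: they have to be found in the camera images.
- sill_edge (a point): Middle of the end edge, beside the pine chest, of the top of the white-tiled sill: a fixed ledge on the wooden worktop, 280 mm deep (x -140 to +140 mm), 750 mm long, its level top 45 mm above the worktop. x runs along this edge, away from the robot; y is level and points off the sill, over the tray; the sill stretches back along -y.
- tray (a joint): How far the chest's pull-out tray is drawn out, in m: 0 is fully home (front board tight against the chest's front), at most 0.17. It slides along the x of tray_in, drawn out towards the robot and pushed in away from it, with about 1.2 N friction and slight damping, and stays where it is left.
- tray_in (a point): Centre of the tray's inner floor, 8 mm above the worktop; moves with the tray. x points into the chest, y away from the sill. Inside 175 (x) by 124 mm (y); it begins 12 mm beyond the sill's end edge; side walls 5 mm thick, tops 26 mm above this floor and 11 mm below the sill's top. With the tray out by d, it is open above from the front board (x = -87.5 mm) to the chest at x = d - 87.5 mm.
- tray_knob (a point): Tip of the round pine knob (20 mm thick) in the middle of the tray's front board, 30 mm above the worktop; it stands 22 mm out from that board towards the robot. The board is 148 mm wide, 10 mm thick and its top is 55 mm above the worktop. Axes as tray_in.
- chest: Small pine chest, 190 mm deep (x), 150 mm wide (y), 88 mm high with its lid; fixed on the worktop against the sill's end. Origin at the centre of its underside; x points away from the robot along the tray's travel; front face at x = -95 mm. The opening for the tray and what lies in it is 58 mm high above the worktop.
- tealight_1_mid (a point): Centre (half-way up, 8 mm above its underside) of one of three alike cold tea lights: a round aluminium cup with honey-coloured beeswax, 38 mm across, 16 mm high, about 16 g, standing loose on the tiles. z up as it stands.
- tealight_2_mid (a point): Centre (half-way up, 8 mm above its underside) of one of three alike cold tea lights: a round aluminium cup with honey-coloured beeswax, 38 mm across, 16 mm high, about 16 g, standing loose on the tiles. z up as it stands.
- tealight_3_mid (a point): Centre (half-way up, 8 mm above its underside) of one of three alike cold tea lights: a round aluminium cup with honey-coloured beeswax, 38 mm across, 16 mm high, about 16 g, standing loose on the tiles. z up as it stands.
- dreidel: Dark wooden dreidel lying on one side on the tiles: a 30 mm cube with a 16 mm point at its +x end and a 22 mm stem at its -x end. Origin on its underside, below the middle of the cube. To be left alone.
- lighter: Grey plastic lighter lying flat on the tiles, 24 mm (x) by 80 mm (y), 12 mm thick. Origin at the centre of its underside. To be left alone.
- coaster: Dark silicone coaster, 96 mm across, 5 mm thick, under the jar. Origin at the centre of its underside. To be left alone.
- jar: Glass jar with a steel lid, 68 mm across, 75 mm high, on the coaster. Origin at the centre of its underside. To be left alone.
- menorah: Folding steel menorah, about 200 mm wide (y), 75 mm deep at the foot, 169 mm high. Origin at the centre of its underside. To be left alone.
- carton: Open cardboard carton of thin white candles, 70 mm (x) by 110 mm (y), 30 mm high. Origin at the centre of its underside. To be left alone.
Mind the look-alikes: they are no part of the job. Leave any black or red look-alike of the part that bears tealight_3_mid alone.

How it is judged (in metres and radians):
On the way, in this order (a step that is already met when the one before it is completed fails the run):
1. all three tea lights lie in the tray (x of tealight_1_mid in the frame of tray_in between -0.085 and 0.085 m and y of tealight_1_mid in the frame of tray_in between -0.06 and 0.06 m and z of tealight_1_mid in the frame of tray_in between 0 and 0.033 m and x of tealight_2_mid in the frame of tray_in between -0.085 and 0.085 m and y of tealight_2_mid in the frame of tray_in between -0.06 and 0.06 m and z of tealight_2_mid in the frame of tray_in between 0 and 0.033 m and x of tealight_3_mid in the frame of tray_in between -0.085 and 0.085 m and y of tealight_3_mid in the frame of tray_in between -0.06 and 0.06 m and z of tealight_3_mid in the frame of tray_in between 0 and 0.033 m), for 0.2 s.
2. the tray is pushed fully home (value of joint tray below 0.005 m), for 0.2 s.
At the end, for the whole second after the job is handed in: All three tea lights lie at rest inside the tray (centres within its inner floor area and no more than 33 mm above its floor), and the tray is within 5 mm of fully home (all of step 1 and value of joint tray below 0.005 m and linear speed of each of tealight_1, tealight_2, tealight_3 below 0.03 m/s); the robot touches nothing.
It fails at once if the fingers squeeze or press a tea light with more than 8 N (contact force between the fingers and tealight_1 above 8 N or contact force between the fingers and tealight_2 above 8 N or contact force between the fingers and tealight_3 above 8 N).
It fails at once if a tea light is lifted (its centre more than 22 mm above where it stands on the tiles) (height (world z) of any of tealight_1_mid, tealight_2_mid, tealight_3_mid above 0.075 m).
It fails at once if a bystander (menorah, jar, coaster, dreidel, lighter or carton) is moved by more than 20 mm (distance of any of menorah, jar, coaster, dreidel, lighter, carton from where it was at the start of the episode above 0.02 m).
It fails at once if the menorah or the jar is tipped by more than 0.3 rad (angle between any of menorah, jar's own z axis and vertical above 0.3 rad).
It also fails if it takes over 61 s, if anything falls off the work surface, if the arm or the gripper's body presses on something with over 40 N, if the wrist force passes 120 N, or if a joint passes its speed limit or range.

## Robot

A 6-joint arm with a two-finger parallel gripper is mounted at the origin on the work surface. World frame = base frame: x ahead of the robot, y to its left, z up, the work surface at z = 0. Lengths are in mm, angles in rad, forces in N, time in s.
With the tool pointing down it reaches from about 275 to 750 mm from the base axis. Payload 10.2 kg.
Tool frame: the origin (TCP) lies at the centre of the arm's flange, where the gripper is bolted on; the fingertips stand ctrl.tip_reach ahead of it and the grasp point (between the pads) lies 155 mm ahead of it (ctrl.tip_reach is the distance from the TCP to the fingertips, in mm); z points along the fingers, y is the direction in which the jaws open and shut (so a half turn about z gives the same grasp; the last joint's range is limited). The gripper opens to 85 mm and grips with 20 to 120 N. Pads are 22 mm wide; open, the fingers measure 114 mm over their backs; the gripper's body (76 mm by 85 mm) begins 54 mm behind the grasp point. The pads swing forward as they close: fully open they stand 13 mm farther back than shut.
Start: joints at [-1.489, 0.313, 1.498, -0, 1.331, -0.223], TCP at [157.541, -500.813, 404.694] pointing down, gripper open.
Joint ranges: [-2.94, 2.94], [-0.97, 2.17], [0.19, 2.56], [-1.23, 4.37], [0.02, 3.11], [-2.88, 2.88]. Speed limits (rad/s): [2.39, 2.39, 3.01, 3.14, 3.14, 3.14].

## Interface

Orientations are given as a unit quaternion [w, x, y, z].
In Python, from rig import ctrl, viewer gives the robot as it stands.
- The arm moves only by the tool drive_tool, never from a script. Its argument "rows" is a list that holds one entry, the list of rows, each a list of 6 numbers: the shift along the world's x, y, z normalised to -1 to 1, where 1 is 0.1 m, then the turn, a rotation vector about the world's x, y, z normalised to -1 to 1, where 1 is 90 degrees. A call has 1 to 10 rows; each row is the pose to reach, as a shift and turn from the pose measured when the call began; what a row does not reach only later rows make up. A row lasts 1/8 s, in which the tool goes at most 62.5 mm and 10.7 degrees, less where a joint would pass 70% of its speed; a pose out of reach is approached as far as the arm can. A call with a number of a shift or a turn outside -1 to 1 is refused whole. A call with a gripper value outside its range is refused whole. "fingers" is the opening, from -1 (shut) to 1 (fully open), set as the call begins (left out, the last holds). The fingers move at their own pace and stop on an object; "force" is the grip in N (left out, the last holds). Time passes only in rows, so rows that repeat a pose let the fingers close. It gives the time, the measured TCP pose, the force and the opening at its end, in the units of the state.
- ctrl.sense(): the state, without advancing time (a new reading comes with each control period).
- viewer.capture(name): name is "scene" or "side" or "wrist"; returns the picture (384x512x3 uint8, red, green, blue); there is no depth.
- viewer.calibration(name): a dict with "mtx" (3x3 intrinsics, pixels), "extrinsics" (4x4, takes a point from camera to world coordinates). Camera axes: x right, y up, looking along -z (the intrinsics and any distortion apply to the point x, -y, -z); pixel columns grow to the right and rows downward; lengths in mm; the calibration is good to about 2 mm. A picture is of the moment at which its call begins: read the wrist's pose just before it. calibration takes no time and is no camera call; for the wrist camera it gives the pose at the moment of the call.
- ctrl.finish_job(): hands the job in, once; it reports no verdict.
The state is a dict: "time_s": time; "joints": joint angles; "dq": joint speeds; "tau": joint torques, N m; "eef_pos": TCP position; "ee_rot": TCP orientation; "force": force on the tool from outside, world axes, zero at the start; "wrist_torque": the same for the moment, N m; "grip_width": opening from 0.0 (shut) to 1.0 (fully open).
Only numpy, scipy, OpenCV 4.12 (cv2) and the standard library are available. Lean on these libraries where they do the work, as an engineer would, in place of code of your own. Each camera call takes 0.05 s, during which the arm holds its last target.

## Working session

There is one attempt and no reset: what is moved stays moved. The work goes in short steps, Python scripts to look and compute and a tool call to move; the robot and the scene stay as the last step left them, time stands still between calls to the robot, and variables do not carry over. Pictures are saved under pics/ and viewed, and the job is handed in when it is done.

Besides the shell and the picture viewer there is one more tool, called after "Emit:" by a JSON object that holds its "op" and its "data", one argument or row to a line. drive_tool: Moves the arm, as the interface text tells. Scaled input: -1 to 1 covers 0.1 m each way for a shift and 90 degrees each way for a turn. Its arguments: {"type":"object","properties":{"rows":{"type":"array","items":{"type":"array","items":{"type":"array","items":{"type":"number"}}}},"fingers":{"type":"number"},"force":{"type":"number"}},"required":["rows"]}

```bash
ls; mkdir -p pics; python3 - <<'E'
from rig import ctrl, viewer
import cv2
s=ctrl.sense(); print(s); print(ctrl.tip_reach)
for n in ["scene","side","wrist"]:
    c=viewer.calibration(n); print(n,c)
    cv2.imwrite(f"pics/{n}0.png",viewer.capture(n)[:,:,::-1])
E
```

```text
pics
{'time_s': 0.0, 'joints': array([-1.48938775e+00,  3.13448271e-01,  1.49843715e+00,  5.60669930e-06,
        1.33098496e+00, -2.23435122e-01]), 'dq': array([ 1.54144457e-03,  4.70473894e-04, -3.65119081e-04, -8.38927765e-04,
        2.38397300e-04, -1.40677869e-06]), 'tau': array([-1.95575580e-03, -4.12264824e+01, -2.59744388e+01, -2.78787584e-04,
        4.16622934e-03,  2.35068353e-05]), 'eef_pos': array([ 157.54378765, -500.76535833,  404.13579007]), 'ee_rot': array([-6.37060880e-04,  9.88406162e-01,  1.51831655e-01,  4.80455575e-05]), 'force': array([ 0.32126177, -0.21718612, -0.07287366]), 'wrist_torque': array([-0.01846193,  0.05015502, -0.01648463]), 'grip_width': 0.9985516149924857}
173.4
scene {'mtx': array([[428.80256732,   0.        , 251.00710785],
       [  0.        , 428.80256732, 186.20063588],
       [  0.        ,   0.        ,   1.        ]]), 'extrinsics': array([[-2.35668995e-01, -5.55205248e-01,  7.97626013e-01,
         1.51197450e+03],
       [ 9.71618107e-01, -1.17332808e-01,  2.05405126e-01,
         9.41083087e+01],
       [-2.04543038e-02,  8.23395497
[... 484 characters left out ...]
2],
       [ 1.36577310e-02,  6.59061371e-01,  7.51965142e-01,
         8.23400741e+02],
       [ 0.00000000e+00,  0.00000000e+00,  0.00000000e+00,
         1.00000000e+00]])}
wrist {'mtx': array([[330.94133847,   0.        , 258.58916744],
       [  0.        , 330.94133847, 189.21010047],
       [  0.        ,   0.        ,   1.        ]]), 'extrinsics': array([[ 3.00310963e-01,  9.18963309e-01,  2.55577311e-01,
         2.23227122e+02],
       [-9.53840402e-01,  2.89707803e-01,  7.91067390e-02,
        -4.81456293e+02],
       [-1.34655082e-03, -2.67536586e-01,  9.63546762e-01,
         3.72283672e+02],
       [ 0.00000000e+00,  0.00000000e+00,  0.00000000e+00,
         1.00000000e+00]])}
```

View pics/scene0.png

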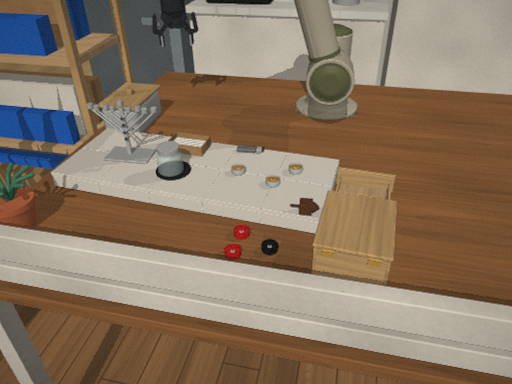

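View pics/side0.png

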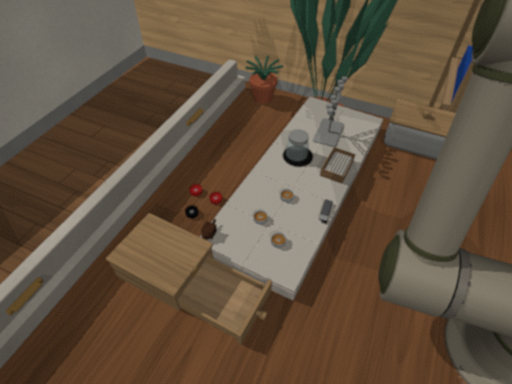

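View pics/wrist0.png

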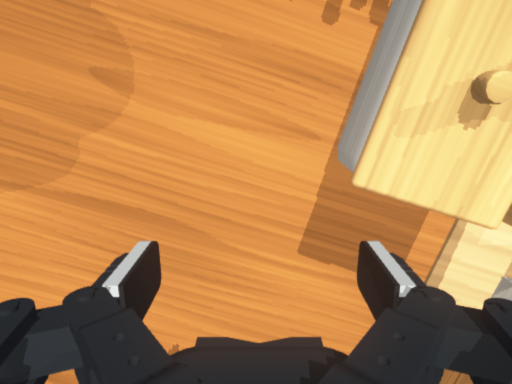

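The three honey tea lights are on the tiles: scene px ~(238,170), (273,181) and (295,169). The red ones (242,232), (233,251) and the black one (269,246) are on the worktop and are look-alikes to leave alone. The tray is drawn out towards the robot. The dreidel is at scene (307,206). I'll enlarge a crop and measure.

```bash
cat > h.py <<'E'
import numpy as np, cv2
from rig import ctrl, viewer
def ray(cal,u,v):
    K=cal["mtx"];E=cal["extrinsics"]
    d=np.array([(u-K[0,2])/K[0,0],-(v-K[1,2])/K[1,1],-1.0])
    return E[:3,3],E[:3,:3]@d
def onz(name,u,v,z):
    o,d=ray(viewer.calibration(name),u,v); return o+d*(z-o[2])/d[2]
def proj(name,P):
    c=viewer.calibration(name);E=c["extrinsics"];K=c["mtx"]
    p=E[:3,:3].T@(np.array(P,float)-E[:3,3]); return K[0,0]*p[0]/-p[2]+K[0,2], K[1,1]*-p[1]/-p[2]+K[1,2]
def tri(n1,p1,n2,p2):
    o1,d1=ray(viewer.calibration(n1),*p1);o2,d2=ray(viewer.calibration(n2),*p2)
    t=np.linalg.lstsq(np.stack([d1,-d2],1),o2-o1,rcond=None)[0]
    a=o1+d1*t[0];b=o2+d2*t[1]; return (a+b)/2,np.linalg.norm(a-b)
E
python3 - <<'E'
import cv2
a=cv2.imread("pics/scene0.png")[130:290,200:410]; cv2.imwrite("pics/scene0c.png",cv2.resize(a,None,fx=3.75,fy=3.75,interpolation=cv2.INTER_CUBIC))
a=cv2.imread("pics/side0.png")[170:350,100:340]; cv2.imwrite("pics/side0c.png",cv2.resize(a,None,fx=3.3,fy=3.3,interpolation=cv2.INTER_CUBIC))
E
```

```text
(no output)
```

View pics/scene0c.png

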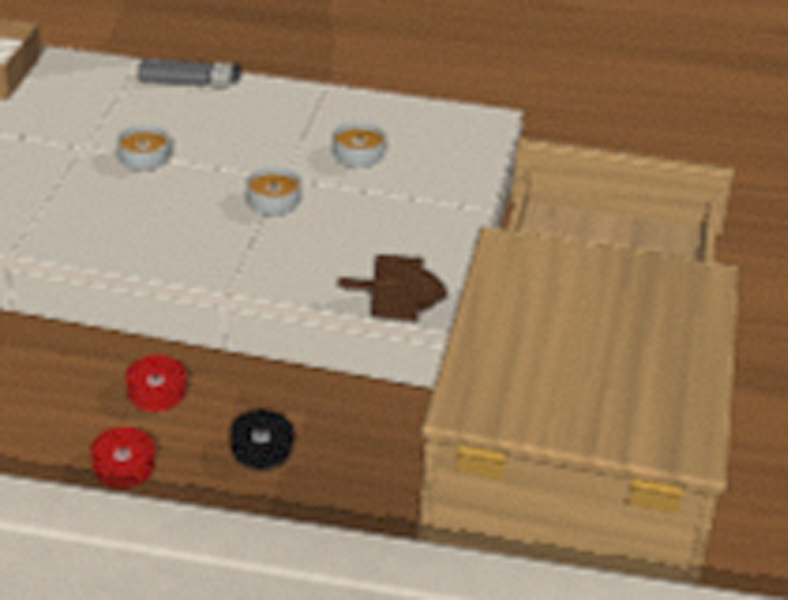

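View pics/side0c.png

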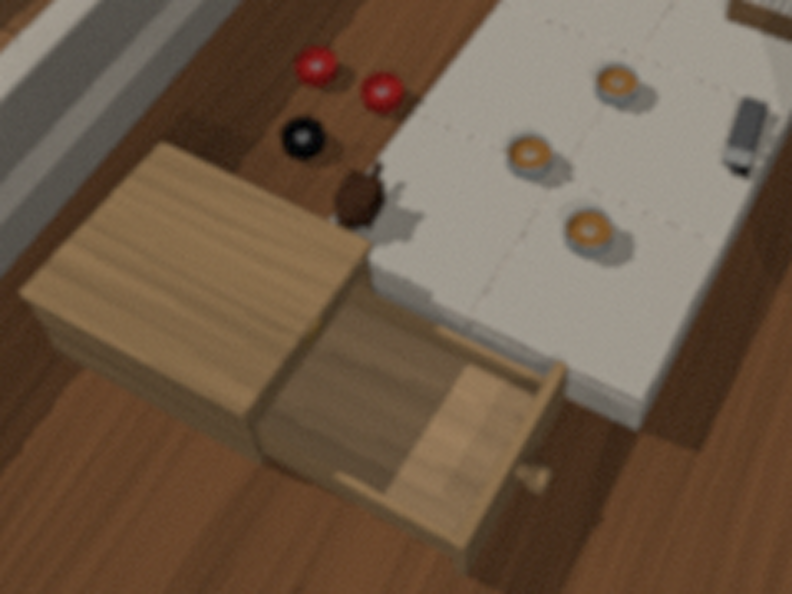

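```bash
python3 - <<'E'
from h import *
np.set_printoptions(precision=1,suppress=True)
cen={}
for n,roi in [("scene",(200,150,320,200)),("side",(240,180,310,260))]:
    im=cv2.imread(f"pics/{n}0.png"); h=cv2.cvtColor(im,cv2.COLOR_BGR2HSV)
    m=cv2.inRange(h,(8,110,60),(25,255,255)); k=np.zeros_like(m); k[roi[1]:roi[3],roi[0]:roi[2]]=1; m*=k
    nn,_,st,c=cv2.connectedComponentsWithStats(m)
    for i in range(1,nn):
        if st[i,4]>8: print(n,st[i],c[i],onz(n,*c[i],59))
S=lambda x,y:(200+x/3.75,130+y/3.75)
D=lambda x,y:(100+x/3.3,170+y/3.3)
def ps(l,p,z): print("scene",l,onz("scene",*S(*p),z))
def pd(l,p,z): print("side",l,onz("side",*D(*p),z))
ps("sill near corner top",(521,110),45); pd("sill near corner",(638,407),45)
pd("sill at chest",(370,258),45)
ps("sill far edge",(437,340),45)
ps("chest top far-sill",(425,432),88);ps("chest far R",(724,487),88);ps("chest near sill",(483,230),88);ps("chest near far",(738,267),88)
pd("chest near sill",(370,240),88);pd("chest near",(248,412),88);pd("chest far",(22,292),88);pd("chest farsill",(163,142),88)
ps("board top R",(733,168),55);pd("board top left(sill)",(560,368),55);pd("board other",(466,550),55)
pd("knob",(538,482),30)
ps("dreidel tip",(447,292),60);ps("dreidel cube centre",(398,278),75);ps("dr stem",(338,283),60)
ps("dr topcorner",(378,256),75);ps("dr",(420,258),75);
pd("dr",(340,215),60);pd("dr right",(383,185),60);pd("stem",(377,165),60)
pd("lighter a",(750,100),55);pd("lighter b",(738,172),55)
E
```

```text
scene [200 150   6   6  24] [201.7 152. ] [ 519.4 -303.6   59. ]
scene [278 150  42   6 143] [304.4 151.6] [459.1 -19.3  59. ]
scene [232 165  12   5  36] [237.7 167.2] [ 577.4 -182.1   59. ]
scene [289 165  13   4  38] [295.5 166.3] [541.5 -31.8  59. ]
scene [267 177  12   5  44] [272.4 178.8] [613.3 -80.3  59. ]
scene [301 198  11   2  15] [305.1 198.7] [681.6  12.9  59. ]
side [282 191  11   8  57] [286.7 194.2] [ 576.1 -181.9   59. ]
side [255 212  12   9  76] [260.1 215.9] [611.7 -80.3  59. ]
side [272 235  13   9  85] [278.2 239. ] [540.2 -32.2  59. ]
scene sill near corner top [458.2  77.9  45. ]
side sill near corner [454.2  83.3  45. ]
side sill at chest [682.9  54.5  45. ]
scene sill far edge [741.1  47.7  45. ]
scene chest top far-sill [872.1  53.4  88. ]
scene chest far R [880.6 204.7  88. ]
scene chest near sill [680.9  66.5  88. ]
scene chest near far [687.9 218.   88. ]
side chest near sill [673.6  64.1  88. ]
side chest near [679.9 215.4  88. ]
side chest far [872.5 205.1  88. ]
side chest farsill [862.8  52.2  88. ]
scene board top R [523.8 225.8  55. ]
side board top left(sill) [513.5  83.6  55. ]
side board other [517.2 225.6  55. ]
side knob [497.7 155.8  30. ]
scene dreidel tip [711.7  49.5  60. ]
scene dreidel cube centre [723.7  20.1  75. ]
scene dr stem [716.7 -17.5  60. ]
scene dr topcorner [703.8   5.   75. ]
scene dr [700.4  30.6  75. ]
side dr [716.8  38.1  60. ]
side dr right [700.8  -0.9  60. ]
side stem [714.6 -16.2  60. ]
side lighter a [ 466.9 -212.4   55. ]
side lighter b [ 452.8 -135.3   55. ]
```

```bash
python3 - <<'E'
from h import *
np.set_printoptions(precision=1,suppress=True)
print("jar lid",tri("scene",(169,148),"side",(298,135)), "menorah top mid",tri("scene",(124,105),"side",(341,85)))
print("menorah base",onz("scene",130,156,47),onz("side",328,132,47))
print("carton",onz("scene",192,142,75),onz("side",338,162,75))
print("coaster",onz("scene",174,170,48),onz("side",298,156,48))
for P in [(541,-32,53),(612,-80,53),(576.5,-182,53)]: print(proj("scene",P),proj("side",P))
E
```

```text
jar lid (array([ 615.5, -357.1,  122.3]), np.float64(7.412820350214886)) menorah top mid (array([ 547.9, -509.3,  210.8]), np.float64(29.090618237645685))
menorah base [ 563.5 -506.6   47. ] [ 556.2 -510.7   47. ]
carton [ 496.8 -339.4   75. ] [ 480.7 -352.7   75. ]
coaster [ 609.6 -352.7   48. ] [ 605.6 -355.3   48. ]
(np.float64(295.38393974210504), np.float64(168.09474637311584)) (np.float64(277.71229696446017), np.float64(240.29162804878172))
(np.float64(272.60278882042337), np.float64(180.47699307962418)) (np.float64(259.9406164416694), np.float64(217.35509288537554))
(np.float64(237.87248352799787), np.float64(168.9200535119137)) (np.float64(286.4046464626872), np.float64(195.60195758975743))
```

Emit:
{"op": "drive_tool", "data": {
  "rows": [
    [[0.5, 0.4, 0, 0, 0, 0.09], [1, 0.8, 0, 0, 0, 0.17], [1, 0.8, 0, 0, 0, 0.17]]
  ],
  "fingers": -0.53,
  "force": 20
}}

```text
time_s: 0.52
eef_pos: [259.7, -418.7, 404.4]
ee_rot: [-0.001, 0.959, 0.285, 0.0]
force: [-0.2, -0.9, 1.0]
grip_width: 0.381
```

Emit:
{"op": "drive_tool", "data": {
  "rows": [
    [[0.5, 0.4, 0, 0, 0, 0.09], [1, 0.8, 0, 0, 0, 0.17], [1, 0.8, 0, 0, 0, 0.17]]
  ]
}}

```text
time_s: 0.9
eef_pos: [361.4, -337.1, 404.2]
ee_rot: [-0.001, 0.911, 0.412, 0.0]
force: [-0.9, -0.4, 0.0]
grip_width: 0.236
```

Emit:
{"op": "drive_tool", "data": {
  "rows": [
    [[0.5, 0.4, 0, 0, 0, 0.09], [1, 0.8, 0, 0, 0, 0.17], [1, 0.8, 0, 0, 0, 0.17]]
  ]
}}

```text
time_s: 1.27
eef_pos: [462.8, -256.1, 403.9]
ee_rot: [-0.001, 0.848, 0.53, 0.0]
force: [0.6, -0.5, -0.1]
grip_width: 0.235
```

Emit:
{"op": "drive_tool", "data": {
  "rows": [
    [[0.5, 0.4, -0.2, 0, 0, 0.09], [1, 0.8, -0.5, 0, 0, 0.17], [1, 0.8, -0.5, 0, 0, 0.17]]
  ]
}}

```text
time_s: 1.65
eef_pos: [563.6, -175.9, 351.6]
ee_rot: [-0.002, 0.769, 0.639, -0.001]
force: [-0.3, 0.1, 0.1]
grip_width: 0.238
```

Emit:
{"op": "drive_tool", "data": {
  "rows": [
    [[0.24, 0.18, -0.25, 0, 0, 0.079], [0.48, 0.36, -0.5, 0, 0, 0.079], [0.48, 0.36, -0.5, 0, 0, 0.079], [0.48, 0.36, -0.5, 0, 0, 0.079]]
  ]
}}

```text
time_s: 2.15
eef_pos: [611.0, -141.7, 302.5]
ee_rot: [-0.002, 0.729, 0.684, -0.001]
force: [0.3, -0.0, 0.3]
grip_width: 0.238
```

```bash
python3 - <<'E'
from h import *
np.set_printoptions(precision=1,suppress=True)
s=ctrl.sense();print(s["eef_pos"],s["ee_rot"],s["joints"],ctrl.tip_reach)
im=viewer.capture("wrist");np.save("w1cal.npy",viewer.calibration("wrist"),allow_pickle=True)
cv2.imwrite("pics/w1.png",im[:,:,::-1])
E
```

```text
[ 611.  -141.7  302.5] [-0.   0.7  0.7 -0. ] [-0.4  0.6  1.3 -0.   1.2 -0.4] 173.4
```

View pics/w1.png

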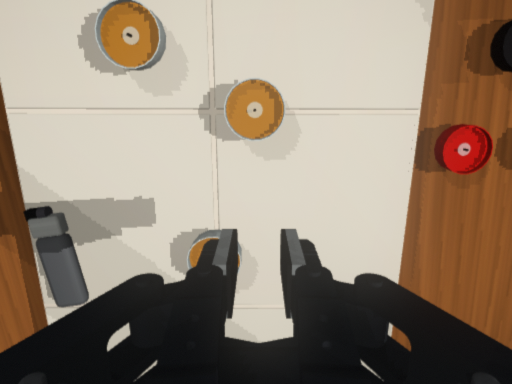

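```bash
python3 - <<'E'
from h import *
np.set_printoptions(precision=1,suppress=True)
a=onz("wrist",12,108,45);b=onz("wrist",418,109,45);print(a,b,np.degrees(np.arctan2(*(b-a)[[1,0]])))
a=onz("wrist",208.5,20,45);b=onz("wrist",217,220,45);print(a,b)
for p in [(254,109),(130,35),(211,262)]: print(onz("wrist",*p,60))
print(onz("wrist",434,2,45),onz("wrist",402,280,45))
E
```

```text
[451.4 -71.1  45. ] [720.5 -88.9  45. ] -3.7776249326702196
[587.4 -26.5  45. ] [ 579.9 -158.6   45. ]
[612.3 -81.5  60. ]
[542.5 -34.8  60. ]
[ 575.  -184.2   60. ]
[726.2 -25.5  45. ] [ 716.5 -216.1   45. ]
```

Emit:
{"op": "drive_tool", "data": {
  "rows": [
    [[0.01, 0.1, -0.35, 0, 0, 0], [0.01, 0.1, -0.6, 0, 0, 0], [0.01, 0.1, -0.72, 0, 0, 0], [0.01, 0.1, -0.765, 0, 0, 0], [0.01, 0.1, -0.765, 0, 0, 0]]
  ]
}}

```text
time_s: 2.82
eef_pos: [612.1, -132.0, 227.2]
ee_rot: [-0.001, 0.729, 0.684, -0.001]
force: [0.5, 0.2, 0.5]
grip_width: 0.232
```

```bash
python3 - <<'E'
from h import *
s=ctrl.sense();print(s["eef_pos"],s["force"])
cv2.imwrite("pics/s1.png",cv2.resize(viewer.capture("side")[150:300,180:380,::-1],None,fx=4,fy=4))
cv2.imwrite("pics/w2.png",viewer.capture("wrist")[:,:,::-1])
E
```

```text
[ 612.12473537 -131.96471607  227.17693465] [0.50448121 0.20690103 0.52452615]
```

View pics/s1.png

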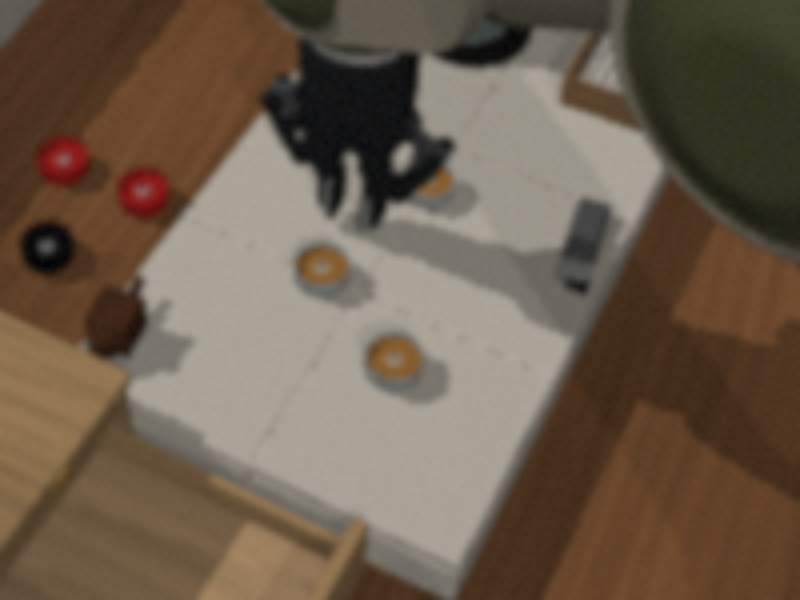

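View pics/w2.png

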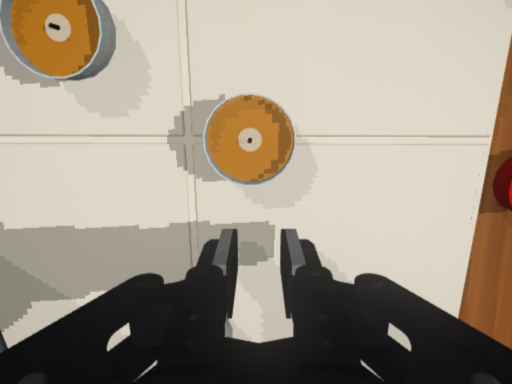

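Emit:
{"op": "drive_tool", "data": {
  "rows": [
    [[0, 0.08, -0.03, 0, 0, 0], [0.01, 0.15, -0.03, 0, 0, 0], [0.01, 0.19, -0.03, 0, 0, 0], [0.015, 0.23, -0.03, 0, 0, 0], [0.02, 0.27, -0.03, 0, 0, 0], [0.02, 0.32, -0.03, 0, 0, 0], [0.025, 0.38, -0.03, 0, 0, 0], [0.03, 0.45, -0.03, 0, 0, 0], [0.04, 0.52, -0.03, 0, 0, 0], [0.04, 0.59, -0.03, 0, 0, 0]]
  ]
}}

```text
time_s: 4.18
eef_pos: [616.3, -72.2, 224.3]
ee_rot: [-0.001, 0.729, 0.684, -0.0]
force: [-0.5, -0.5, -0.1]
grip_width: 0.232
```

```bash
python3 - <<'E'
from h import *
s=ctrl.sense();print(s["eef_pos"],s["force"])
cv2.imwrite("pics/w3.png",viewer.capture("wrist")[:,:,::-1])
E
```

```text
[616.26574269 -72.23082097 224.32130013] [-0.4875968  -0.51911135 -0.09508325]
```

View pics/w3.png

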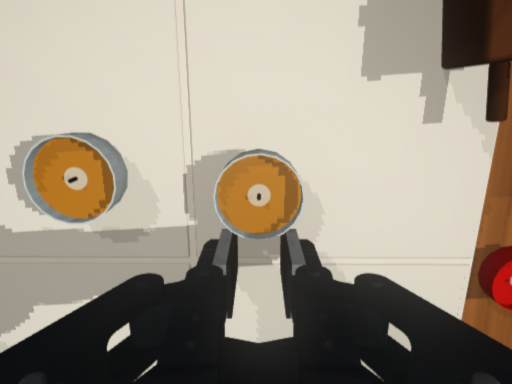

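Emit:
{"op": "drive_tool", "data": {
  "rows": [
    [[0, 0.06, 0, 0, 0, 0], [0.01, 0.14, 0, 0, 0, 0], [0.02, 0.24, 0, 0, 0, 0], [0.025, 0.34, 0, 0, 0, 0], [0.03, 0.44, 0, 0, 0, 0], [0.04, 0.54, 0, 0, 0, 0], [0.05, 0.64, 0, 0, 0, 0], [0.055, 0.74, 0, 0, 0, 0], [0.06, 0.84, 0, 0, 0, 0], [0.07, 0.94, 0, 0, 0, 0]]
  ]
}}

```text
time_s: 5.48
eef_pos: [623.2, 23.2, 224.3]
ee_rot: [-0.001, 0.729, 0.684, -0.0]
force: [-0.2, -0.7, -0.4]
grip_width: 0.233
```

```bash
python3 - <<'E'
from h import *
s=ctrl.sense();print(s["eef_pos"],s["force"])
cv2.imwrite("pics/w4.png",viewer.capture("wrist")[:,:,::-1])
E
```

```text
[623.24519088  23.19203052 224.31294435] [-0.20067449 -0.73981048 -0.42506385]
```

View pics/w4.png

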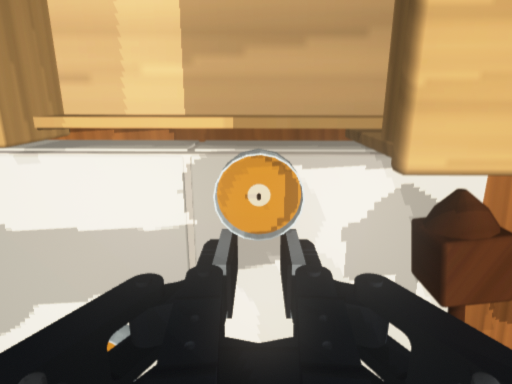

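```bash
python3 - <<'E'
from h import *
np.set_printoptions(precision=1,suppress=True)
for l,p,z in [("edge",(258,150),45),("edge l",(30,150),45),("edge r",(380,153),45),("wall",(258,128),34),("light",(259,196),60),("boardtop inner",(47,20),55),("boardouter",(12,20),55),("board floor",(65,60),8),("chest",(394,60),88),("dreidel l",(411,230),75),("drtip",(461,190),60)]: print(l,onz("wrist",*p,z))
E
```

```text
edge [626.5  68.4  45. ]
edge l [524.5  74.7  45. ]
edge r [681.   63.6  45. ]
wall [627.   77.1  34. ]
light [625.9  51.4  60. ]
boardtop inner [550.1 124.1  55. ]
boardouter [536.9 124.9  55. ]
board floor [528.3 116.1   8. ]
chest [668.9  99.1  88. ]
dreidel l [683.1  38.8  75. ]
drtip [709.7  48.8  60. ]
```

Emit:
{"op": "drive_tool", "data": {
  "rows": [
    [[0, 0.07, 0, 0, 0, 0], [0.01, 0.18, 0, 0, 0, 0], [0.02, 0.31, 0, 0, 0, 0], [0.025, 0.45, 0, 0, 0, 0], [0.03, 0.58, 0, 0, 0, 0], [0.03, 0.67, 0, 0, 0, 0], [0.03, 0.67, 0, 0, 0, 0]]
  ]
}}

```text
time_s: 6.4
eef_pos: [626.2, 91.9, 224.3]
ee_rot: [-0.001, 0.729, 0.685, -0.0]
force: [-0.5, 0.0, 0.2]
grip_width: 0.234
```

```bash
python3 - <<'E'
from h import *
s=ctrl.sense();print(s["eef_pos"],s["force"])
cv2.imwrite("pics/w5.png",viewer.capture("wrist")[:,:,::-1])
E
```

```text
[626.20884041  91.89077201 224.27321321] [-0.50397054  0.0160426   0.17078335]
```

View pics/w5.png

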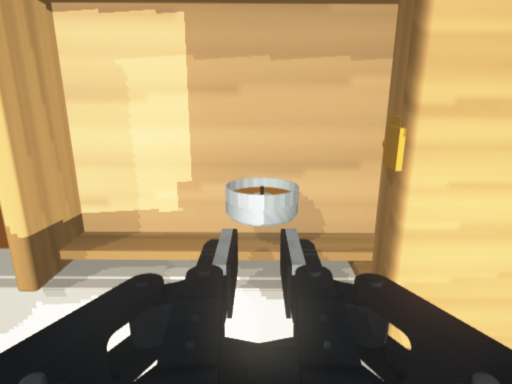

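Emit:
{"op": "drive_tool", "data": {
  "rows": [
    [[0, -0.05, 0.2, 0, 0, 0], [0, -0.2, 0.5, 0, 0, 0], [-0.1, -0.3, 0.5, 0, 0, 0], [-0.1, -0.3, 0.5, 0, 0, 0]]
  ]
}}

```text
time_s: 6.95
eef_pos: [616.1, 60.3, 275.8]
ee_rot: [-0.001, 0.729, 0.684, 0.0]
force: [0.7, -0.6, 0.3]
grip_width: 0.234
```

```bash
python3 - <<'E'
from h import *
s=ctrl.sense();print(s["eef_pos"],s["force"])
cv2.imwrite("pics/w6.png",viewer.capture("wrist")[:,:,::-1])
E
```

```text
[616.14754362  60.30423517 275.78967818] [ 0.67311585 -0.55500863  0.27005621]
```

View pics/w6.png

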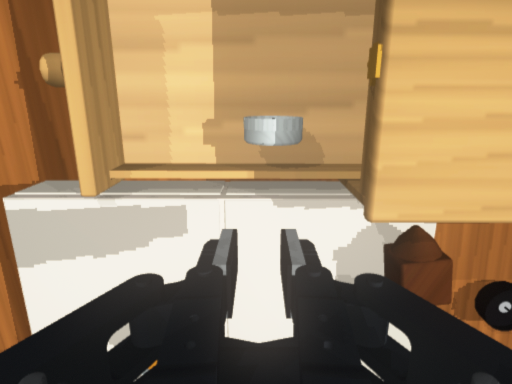

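```bash
python3 - <<'E'
from h import *
np.set_printoptions(precision=1,suppress=True)
for l,p,z in [("board top inner far",(76,10),55),("board outer far",(55,10),55),("inner near",(100,190),55),("outer near",(80,192),55),("floor in",(107,10),8),("knob tip",(41,68),30),("chest",(368,215),88),("chest",(378,10),88),("light",(273,130),27)]: print(l,onz("wrist",*p,z))
E
```

```text
board top inner far [530.5 176.7  55. ]
board outer far [519.7 177.4  55. ]
inner near [524.5  80.8  55. ]
outer near [512.4  80.3  55. ]
floor in [527.6 187.8   8. ]
knob tip [490.4 153.1  30. ]
chest [672.3  67.8  88. ]
chest [674.2 160.   88. ]
light [629.4 106.8  27. ]
```

Emit:
{"op": "drive_tool", "data": {
  "rows": [
    [[-0.3, -0.5, 0, 0, 0, 0], [-0.6, -0.9, 0, 0, 0, 0], [-0.75, -1, 0, 0, 0, 0], [-0.75, -1, 0, 0, 0, 0]]
  ]
}}

```text
time_s: 7.5
eef_pos: [541.3, -39.7, 275.6]
ee_rot: [-0.001, 0.73, 0.684, 0.0]
force: [0.2, 1.0, 1.3]
grip_width: 0.236
```

Emit:
{"op": "drive_tool", "data": {
  "rows": [
    [[0, -0.35, 0, 0, 0, 0], [0, -0.48, -0.15, 0, 0, 0], [0, -0.48, -0.35, 0, 0, 0], [0, -0.48, -0.45, 0, 0, 0], [0, -0.48, -0.51, 0, 0, 0], [0, -0.48, -0.51, 0, 0, 0]]
  ]
}}

```text
time_s: 8.25
eef_pos: [541.4, -87.3, 224.5]
ee_rot: [-0.001, 0.729, 0.684, 0.0]
force: [1.0, -0.1, 0.7]
grip_width: 0.233
```

```bash
python3 - <<'E'
from h import *
s=ctrl.sense();print(s["eef_pos"],s["force"])
cv2.imwrite("pics/w7.png",viewer.capture("wrist")[:,:,::-1])
E
```

```text
[541.42064419 -87.28611663 224.47842512] [ 1.04350993 -0.06291404  0.65328634]
```

View pics/w7.png

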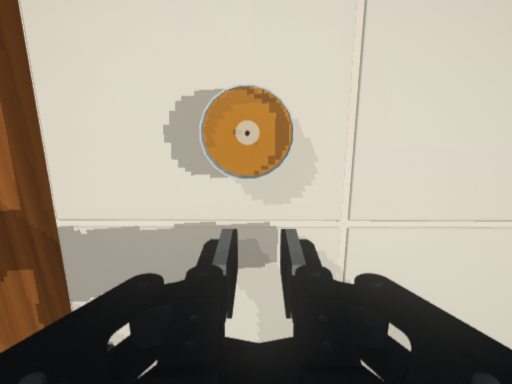

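Emit:
{"op": "drive_tool", "data": {
  "rows": [
    [[-0.02, 0.08, 0, 0, 0, 0], [-0.02, 0.15, 0, 0, 0, 0], [-0.02, 0.2, 0, 0, 0, 0], [-0.015, 0.24, 0, 0, 0, 0], [-0.005, 0.28, 0, 0, 0, 0], [0.005, 0.33, 0, 0, 0, 0], [0.02, 0.4, 0, 0, 0, 0], [0.04, 0.48, 0, 0, 0, 0], [0.06, 0.57, 0, 0, 0, 0], [0.08, 0.66, 0, 0, 0, 0]]
  ]
}}

```text
time_s: 9.55
eef_pos: [549.6, -20.7, 224.9]
ee_rot: [-0.001, 0.729, 0.684, 0.0]
force: [0.6, -0.9, -0.3]
grip_width: 0.234
```

Emit:
{"op": "drive_tool", "data": {
  "rows": [
    [[0.01, 0.06, 0, 0, 0, 0], [0.03, 0.14, 0, 0, 0, 0], [0.05, 0.24, 0, 0, 0, 0], [0.075, 0.34, 0, 0, 0, 0], [0.1, 0.43, 0, 0, 0, 0], [0.11, 0.5, 0, 0, 0, 0]]
  ]
}}

```text
time_s: 10.3
eef_pos: [560.8, 29.9, 224.9]
ee_rot: [-0.001, 0.729, 0.684, 0.0]
force: [-0.7, 0.3, 0.6]
grip_width: 0.232
```

```bash
python3 - <<'E'
from h import *
s=ctrl.sense();print(s["eef_pos"],s["force"])
cv2.imwrite("pics/w8.png",viewer.capture("wrist")[:,:,::-1])
E
```

```text
[560.7507737   29.93366317 224.86829667] [-0.65998276  0.30208491  0.60061614]
```

View pics/w8.png

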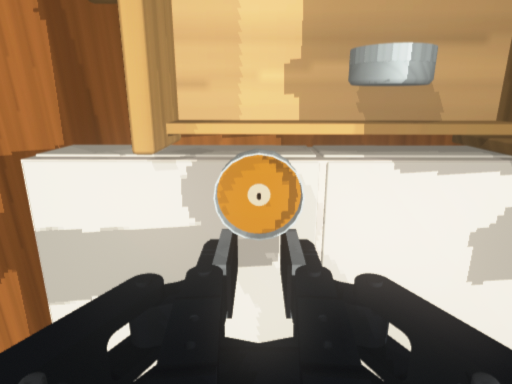

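Emit:
{"op": "drive_tool", "data": {
  "rows": [
    [[0, 0.06, 0, 0, 0, 0], [0.01, 0.18, 0, 0, 0, 0], [0.02, 0.36, 0, 0, 0, 0], [0.02, 0.58, 0, 0, 0, 0], [0.02, 0.58, 0, 0, 0, 0], [0.02, 0.5, 0.1, 0, 0, 0], [0.02, 0.3, 0.4, 0, 0, 0], [0.02, 0.2, 0.5, 0, 0, 0]]
  ]
}}

```text
time_s: 11.35
eef_pos: [563.0, 48.9, 276.9]
ee_rot: [0.001, 0.73, 0.684, 0.001]
force: [-0.2, 0.4, 0.0]
grip_width: 0.233
```

```bash
python3 - <<'E'
from h import *
s=ctrl.sense();print(s["eef_pos"],s["force"])
cv2.imwrite("pics/w9.png",viewer.capture("wrist")[:,:,::-1])
E
```

```text
[563.03262065  48.86934332 276.92644099] [-0.17925884  0.38315866  0.01783306]
```

View pics/w9.png

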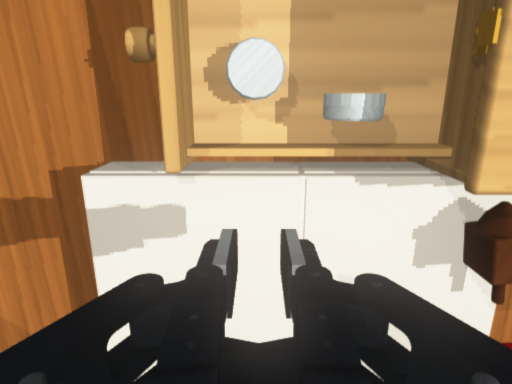

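```bash
python3 - <<'E'
from h import *
np.set_printoptions(precision=1,suppress=True)
for l,p,z in [("B top L",(323,94),30),("B top R",(385,94),30),("B top edge",(354,94),46),("B bottom front",(354,120),30),("Cc",(256,68),24),("edge",(330,175),45),("wall in",(330,147),34)]: print(l,onz("wrist",*p,z))
E
```

```text
B top L [609.7 114.3  30. ]
B top R [648.5 111.8  30. ]
B top edge [624.6 113.2  46. ]
B bottom front [629.3  97.1  30. ]
Cc [568.9 132.8  24. ]
edge [610.6  65.7  45. ]
wall in [613.   81.4  34. ]
```

Emit:
{"op": "drive_tool", "data": {
  "rows": [
    [[0.4, 0.2, 0, 0, 0, 0], [0.49, 0.33, 0, 0, 0, 0], [0.49, 0.33, -0.2, 0, 0, 0], [0.49, 0.33, -0.4, 0, 0, 0], [0.49, 0.33, -0.5, 0, 0, 0], [0.49, 0.33, -0.5, 0, 0, 0]]
  ]
}}

```text
time_s: 12.15
eef_pos: [611.9, 81.3, 226.6]
ee_rot: [0.0, 0.73, 0.684, 0.001]
force: [0.7, -1.3, 0.3]
grip_width: 0.232
```

```bash
python3 - <<'E'
from h import *
s=ctrl.sense();print(s["eef_pos"],s["force"])
cv2.imwrite("pics/w10.png",viewer.capture("wrist")[:,:,::-1])
cv2.imwrite("pics/s10.png",cv2.resize(viewer.capture("side")[200:340,130:330,::-1],None,fx=4,fy=4))
E
```

```text
[611.87250304  81.3376832  226.60202943] [ 0.70589571 -1.26328632  0.31656913]
```

View pics/w10.png

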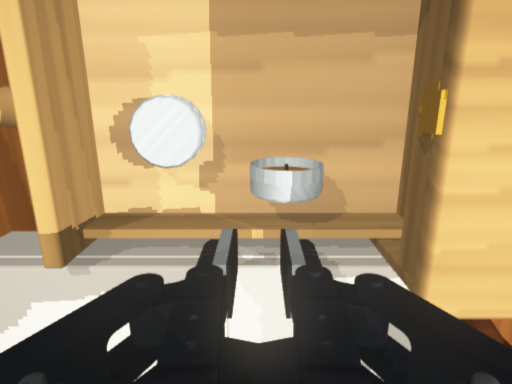

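View pics/s10.png

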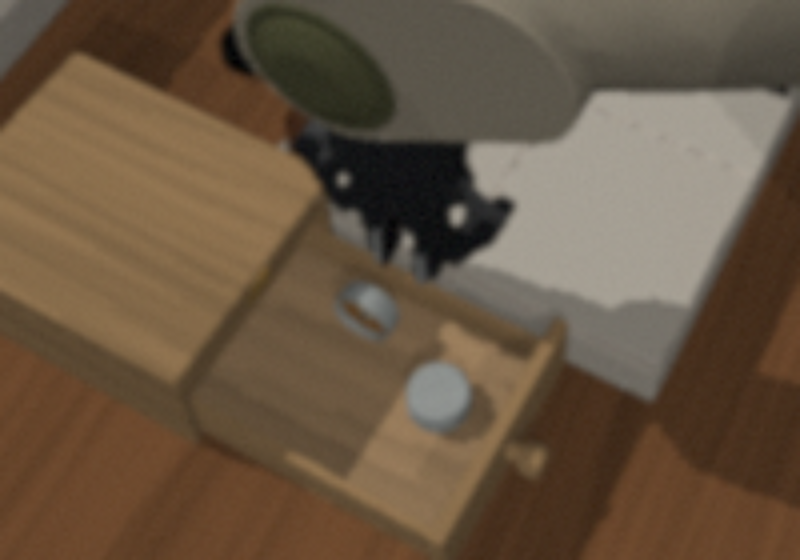

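Emit:
{"op": "drive_tool", "data": {
  "rows": [
    [[0, 0, -0.08, 0, 0, 0], [0, 0, -0.13, 0, 0, 0], [0, 0.05, -0.13, 0, 0, 0], [0, 0.1, -0.13, 0, 0, 0], [0, 0.15, -0.13, 0, 0, 0], [0, 0.21, -0.13, 0, 0, 0], [0, 0.27, -0.13, 0, 0, 0], [0, 0.27, -0.13, 0, 0, 0], [0, 0.2, 0.1, 0, 0, 0], [0, 0, 0.5, 0, 0, 0]]
  ]
}}

```text
time_s: 13.5
eef_pos: [611.9, 81.4, 277.4]
ee_rot: [0.0, 0.73, 0.684, 0.001]
force: [0.1, -1.0, 0.8]
grip_width: 0.236
```

```bash
python3 - <<'E'
from h import *
s=ctrl.sense();print(s["eef_pos"],s["force"])
cv2.imwrite("pics/w11.png",viewer.capture("wrist")[:,:,::-1])
E
```

```text
[611.90878589  81.4273889  277.37922593] [ 0.11801878 -1.04637869  0.83677284]
```

View pics/w11.png

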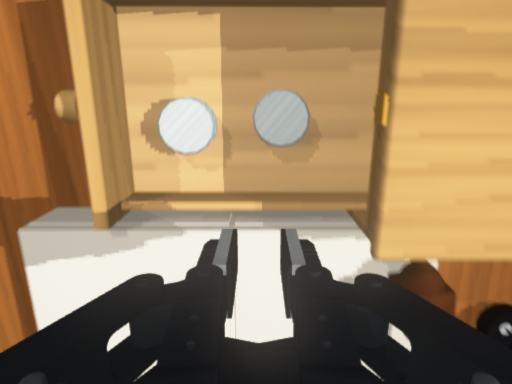

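Emit:
{"op": "drive_tool", "data": {
  "rows": [
    [[-0.1, -0.5, 0, 0, 0, 0], [-0.2, -1, 0, 0, 0, 0], [-0.2, -1, 0, 0, 0, 0]]
  ]
}}

```text
time_s: 13.92
eef_pos: [592.7, -24.0, 284.2]
ee_rot: [0.004, 0.732, 0.682, 0.004]
force: [-0.2, -0.1, 0.3]
grip_width: 0.237
```

Emit:
{"op": "drive_tool", "data": {
  "rows": [
    [[-0.1, -0.5, 0, 0, 0, 0], [-0.18, -1, 0, 0, 0, 0], [-0.18, -1, 0, 0, 0, 0]]
  ]
}}

```text
time_s: 14.3
eef_pos: [574.5, -126.2, 284.1]
ee_rot: [0.005, 0.733, 0.68, 0.004]
force: [0.3, -0.0, -0.6]
grip_width: 0.239
```

Emit:
{"op": "drive_tool", "data": {
  "rows": [
    [[0, -0.5, 0, 0, 0, 0], [0, -1, 0, 0, 0, 0], [0, -1, 0, 0, 0, 0]]
  ]
}}

```text
time_s: 14.68
eef_pos: [574.6, -227.8, 283.8]
ee_rot: [0.005, 0.734, 0.68, 0.004]
force: [-0.4, 0.9, -0.2]
grip_width: 0.232
```

```bash
python3 - <<'E'
from h import *
s=ctrl.sense();print(s["eef_pos"],s["force"])
cv2.imwrite("pics/w12.png",viewer.capture("wrist")[:,:,::-1])
E
```

```text
[ 574.61639527 -227.76286502  283.82171514] [-0.41130605  0.87947445 -0.24717588]
```

View pics/w12.png

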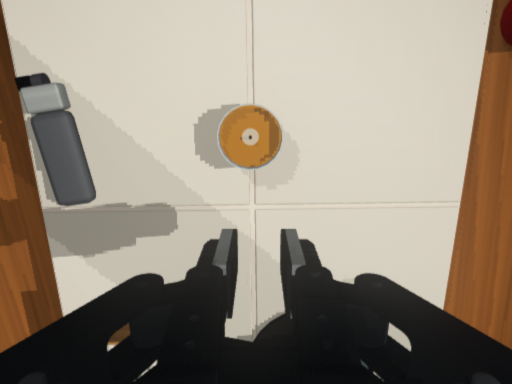

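Emit:
{"op": "drive_tool", "data": {
  "rows": [
    [[-0.02, -0.08, -0.25, 0, 0, 0], [-0.02, -0.08, -0.45, 0, 0, 0], [-0.02, -0.08, -0.55, 0, 0, 0], [-0.02, -0.08, -0.59, 0, 0, 0], [-0.02, -0.08, -0.59, 0, 0, 0]]
  ]
}}

```text
time_s: 15.35
eef_pos: [573.0, -233.6, 225.2]
ee_rot: [0.005, 0.733, 0.68, 0.004]
force: [-0.2, -0.5, -0.0]
grip_width: 0.237
```

Emit:
{"op": "drive_tool", "data": {
  "rows": [
    [[0, 0.08, 0, 0, 0, 0], [0, 0.15, 0, 0, 0, 0], [0.01, 0.2, 0, 0, 0, 0], [0.01, 0.24, 0, 0, 0, 0], [0.015, 0.28, 0, 0, 0, 0], [0.02, 0.33, 0, 0, 0, 0], [0.025, 0.4, 0, 0, 0, 0], [0.03, 0.48, 0, 0, 0, 0], [0.04, 0.57, 0, 0, 0, 0], [0.05, 0.66, 0, 0, 0, 0]]
  ]
}}

```text
time_s: 16.6
eef_pos: [578.1, -166.9, 225.2]
ee_rot: [0.005, 0.733, 0.68, 0.004]
force: [0.6, -0.9, 0.2]
grip_width: 0.238
```

```bash
python3 - <<'E'
from h import *
s=ctrl.sense();print(s["eef_pos"],s["force"])
cv2.imwrite("pics/w13.png",viewer.capture("wrist")[:,:,::-1])
E
```

```text
[ 578.0707436  -166.88141646  225.20071735] [ 0.57459495 -0.93263334  0.20946777]
```

View pics/w13.png

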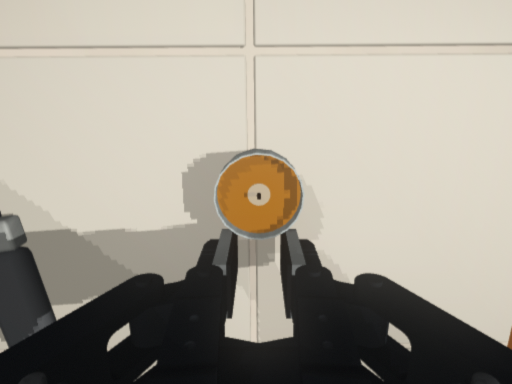

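Emit:
{"op": "drive_tool", "data": {
  "rows": [
    [[0, 0.06, 0, 0, 0, 0], [0.01, 0.14, 0, 0, 0, 0], [0.02, 0.24, 0, 0, 0, 0], [0.03, 0.34, 0, 0, 0, 0], [0.04, 0.45, 0, 0, 0, 0], [0.05, 0.56, 0, 0, 0, 0], [0.06, 0.67, 0, 0, 0, 0], [0.07, 0.78, 0, 0, 0, 0], [0.08, 0.89, 0, 0, 0, 0], [0.09, 1, 0, 0, 0, 0]]
  ]
}}

```text
time_s: 17.9
eef_pos: [587.2, -65.2, 225.2]
ee_rot: [0.004, 0.733, 0.681, 0.004]
force: [0.6, 0.5, -0.2]
grip_width: 0.236
```

Emit:
{"op": "drive_tool", "data": {
  "rows": [
    [[0.01, 0.06, 0, 0, 0, 0], [0.02, 0.14, 0, 0, 0, 0], [0.03, 0.24, 0, 0, 0, 0], [0.04, 0.35, 0, 0, 0, 0], [0.05, 0.46, 0, 0, 0, 0], [0.06, 0.57, 0, 0, 0, 0], [0.07, 0.68, 0, 0, 0, 0], [0.08, 0.79, 0, 0, 0, 0], [0.09, 0.86, 0, 0, 0, 0]]
  ]
}}

```text
time_s: 19.02
eef_pos: [596.3, 21.6, 225.2]
ee_rot: [0.004, 0.732, 0.681, 0.004]
force: [-0.0, -0.4, 0.5]
grip_width: 0.234
```

```bash
python3 - <<'E'
from h import *
s=ctrl.sense();print(s["eef_pos"],s["force"])
cv2.imwrite("pics/w14.png",viewer.capture("wrist")[:,:,::-1])
E
```

```text
[596.28683714  21.55683842 225.1795948 ] [-0.02625866 -0.4487506   0.53626889]
```

View pics/w14.png

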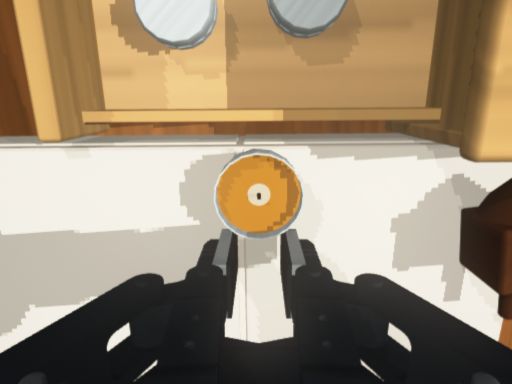

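Emit:
{"op": "drive_tool", "data": {
  "rows": [
    [[0, 0.06, 0, 0, 0, 0], [0.01, 0.16, 0, 0, 0, 0], [0.01, 0.3, 0, 0, 0, 0], [0.02, 0.48, 0, 0, 0, 0], [0.02, 0.65, 0, 0, 0, 0], [0.02, 0.65, 0, 0, 0, 0], [0.02, 0.5, 0.1, 0, 0, 0], [0.02, 0.3, 0.4, 0, 0, 0], [0.02, 0.2, 0.5, 0, 0, 0]]
  ]
}}

```text
time_s: 20.2
eef_pos: [598.6, 40.0, 277.4]
ee_rot: [0.006, 0.733, 0.68, 0.005]
force: [0.6, 0.1, -0.5]
grip_width: 0.236
```

```bash
python3 - <<'E'
from h import *
np.set_printoptions(precision=1,suppress=True)
s=ctrl.sense();print(s["eef_pos"],s["force"])
cv2.imwrite("pics/w15.png",viewer.capture("wrist")[:,:,::-1])
E
```

```text
[598.6  40.  277.4] [ 0.6  0.1 -0.5]
```

View pics/w15.png

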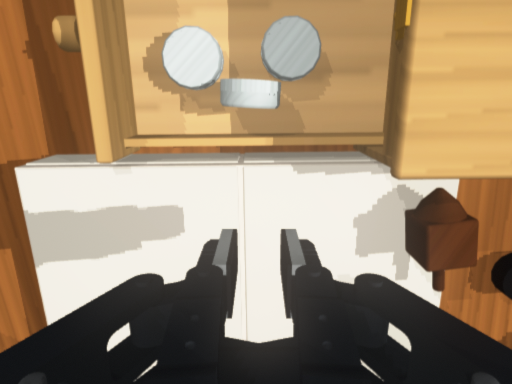

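```bash
python3 - <<'E'
from h import *
np.set_printoptions(precision=1,suppress=True)
for l,p,z in [("A L",(221,90),27),("A R",(280,92),27),("A front",(250,80),46),("A back",(250,107),27),("B",(292,47),24),("C",(192,57),24),("edge",(250,163),45)]: print(l,onz("wrist",*p,z))
E
```

```text
A L [585.3 111.7  27. ]
A R [622.5 107.7  27. ]
A front [604.2 115.5  46. ]
A back [602.8 100.   27. ]
B [631.7 134.   24. ]
C [569.1 132.8  24. ]
edge [600.2  67.1  45. ]
```

Emit:
{"op": "drive_tool", "data": {
  "rows": [
    [[0.01, 0.3, 0, 0, 0, 0], [0.01, 0.42, 0, 0, 0, 0], [0.01, 0.42, -0.2, 0, 0, 0], [0.01, 0.42, -0.4, 0, 0, 0], [0.01, 0.42, -0.5, 0, 0, 0], [0.01, 0.42, -0.5, 0, 0, 0]]
  ],
  "fingers": -1
}}

```text
time_s: 21.0
eef_pos: [599.6, 81.4, 227.1]
ee_rot: [0.005, 0.733, 0.68, 0.005]
force: [0.5, -0.5, 0.1]
grip_width: -0.001
```

```bash
python3 - <<'E'
from h import *
np.set_printoptions(precision=1,suppress=True)
s=ctrl.sense();print(s["eef_pos"],s["force"],s["grip_width"])
cv2.imwrite("pics/w16.png",viewer.capture("wrist")[:,:,::-1])
E
```

```text
[599.6  81.4 227.1] [ 0.5 -0.5  0.1] -0.001337242272242974
```

View pics/w16.png

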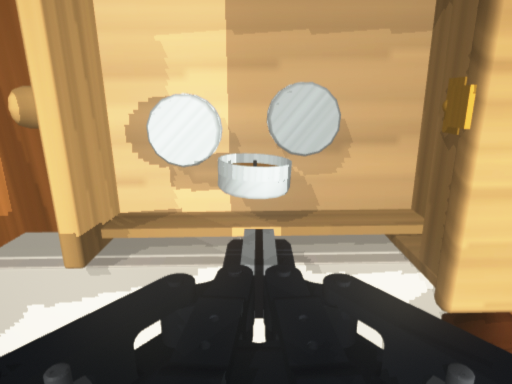

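Tea light 1 (573,… at start) is standing on edge at px (255,175). Tip it flat with the shut fingertips.

Emit:
{"op": "drive_tool", "data": {
  "rows": [
    [[0, 0, -0.08, 0, 0, 0], [0, 0, -0.13, 0, 0, 0], [0, 0.05, -0.13, 0, 0, 0], [0, 0.1, -0.13, 0, 0, 0], [0, 0.15, -0.13, 0, 0, 0], [0, 0.21, -0.13, 0, 0, 0], [0, 0.27, -0.13, 0, 0, 0], [0, 0.27, -0.13, 0, 0, 0], [0, 0.2, 0.1, 0, 0, 0], [0, 0, 0.5, 0, 0, 0]]
  ]
}}

```text
time_s: 22.3
eef_pos: [599.5, 81.5, 277.4]
ee_rot: [0.005, 0.733, 0.68, 0.004]
force: [0.6, -0.5, 0.0]
grip_width: 0.002
```

```bash
python3 - <<'E'
from h import *
np.set_printoptions(precision=1,suppress=True)
s=ctrl.sense();print(s["eef_pos"],s["force"])
cv2.imwrite("pics/w17.png",viewer.capture("wrist")[:,:,::-1])
E
```

```text
[599.5  81.5 277.4] [ 0.6 -0.5  0. ]
```

View pics/w17.png

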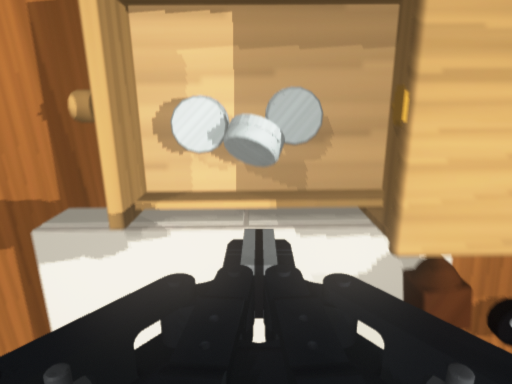

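Emit:
{"op": "drive_tool", "data": {
  "rows": [
    [[-0.4, 0.3, 0, 0, 0, 0], [-0.8, 0.6, 0, 0, 0, 0], [-1, 0.75, 0, 0, 0, 0], [-1, 0.75, 0, 0, 0, 0]]
  ]
}}

```text
time_s: 22.85
eef_pos: [500.0, 154.8, 284.2]
ee_rot: [0.009, 0.733, 0.68, 0.007]
force: [0.6, -0.4, -0.4]
grip_width: -0.004
```

Emit:
{"op": "drive_tool", "data": {
  "rows": [
    [[-0.25, 0, 0, 0, 0, 0], [-0.42, 0, 0, 0, 0, 0], [-0.42, 0, -0.2, 0, 0, 0], [-0.42, 0, -0.5, 0, 0, 0], [-0.42, 0, -0.8, 0, 0, 0], [-0.42, 0, -0.84, 0, 0, 0], [-0.42, 0, -0.84, 0, 0, 0]]
  ]
}}

```text
time_s: 23.72
eef_pos: [458.7, 154.5, 200.8]
ee_rot: [0.009, 0.733, 0.68, 0.008]
force: [0.6, 0.7, 0.2]
grip_width: 0.001
```

```bash
python3 - <<'E'
from h import *
np.set_printoptions(precision=1,suppress=True)
s=ctrl.sense();print(s["eef_pos"],s["force"])
cv2.imwrite("pics/w18.png",viewer.capture("wrist")[:,:,::-1])
cv2.imwrite("pics/s18.png",cv2.resize(viewer.capture("side")[200:350,130:330,::-1],None,fx=4,fy=4))
E
```

```text
[458.7 154.5 200.8] [0.6 0.7 0.2]
```

View pics/w18.png

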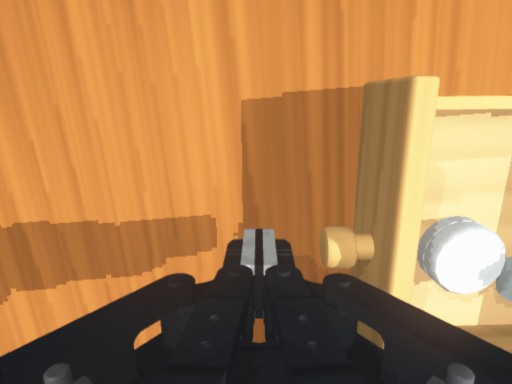

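View pics/s18.png

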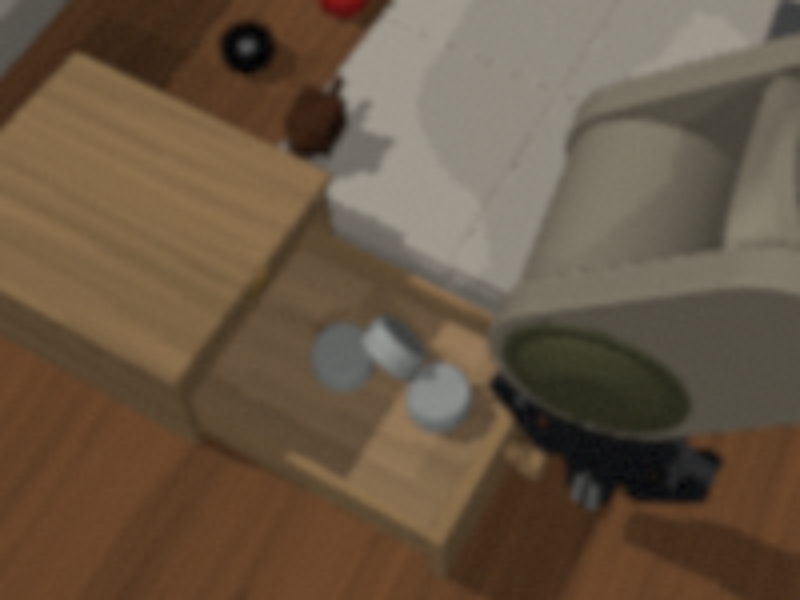

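```bash
python3 - <<'E'
from h import *
np.set_printoptions(precision=1,suppress=True)
for p,z in [((321,247),30),((372,247),30),((345,227),35),((345,268),35),((258,232),28),((436,150),55)]: print(p,onz("wrist",*p,z))
E
```

```text
(321, 247) [492.7 152.1  30. ]
(372, 247) [516.4 150.1  30. ]
(345, 227) [502.5 163.3  35. ]
(345, 268) [502.4 143.2  35. ]
(258, 232) [464.3 161.2  28. ]
(436, 150) [529.2 198.3  55. ]
```

Emit:
{"op": "drive_tool", "data": {
  "rows": [
    [[0.02, -0.01, -0.08, 0, 0, 0], [0.06, -0.01, -0.08, 0, 0, 0], [0.11, -0.01, -0.08, 0, 0, 0], [0.15, -0.01, -0.08, 0, 0, 0], [0.19, -0.01, -0.08, 0, 0, 0], [0.24, -0.01, -0.08, 0, 0, 0], [0.3, -0.02, -0.08, 0, 0, 0], [0.37, -0.02, -0.08, 0, 0, 0], [0.45, -0.03, -0.08, 0, 0, 0], [0.53, -0.03, -0.08, 0, 0, 0]]
  ]
}}

```text
time_s: 25.08
eef_pos: [512.1, 151.6, 193.3]
ee_rot: [0.01, 0.733, 0.68, 0.008]
force: [-1.3, -1.1, 0.2]
grip_width: 0.001
```

```bash
python3 - <<'E'
from h import *
np.set_printoptions(precision=1,suppress=True)
s=ctrl.sense();print(s["eef_pos"],s["force"])
cv2.imwrite("pics/w19.png",viewer.capture("wrist")[:,:,::-1])
E
```

```text
[512.1 151.6 193.3] [-1.3 -1.1  0.2]
```

View pics/w19.png

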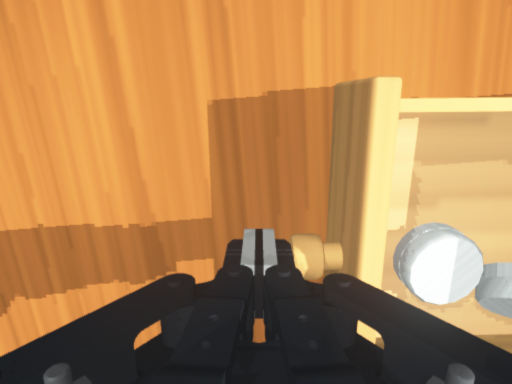

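```bash
python3 - <<'E'
from h import *
from scipy.spatial.transform import Rotation as R
np.set_printoptions(precision=3,suppress=True)
s=ctrl.sense();print(s["joints"])
q=s["ee_rot"];R0=R.from_quat([q[1],q[2],q[3],q[0]])
print(R0.as_matrix())
a=np.radians(-3.6);x=np.array([np.cos(a),np.sin(a),0]);z=np.array([0,0,-1.]);y=np.cross(z,x)
for sg in (1,-1):
  R1=R.from_matrix(np.stack([sg*x,sg*y,z],1)); print(sg,(R1*R0.inv()).as_rotvec()/(np.pi/2))
E
```

```text
[ 0.069  0.593  1.692 -0.007  0.83   0.148]
[[ 0.075  0.997  0.027]
 [ 0.997 -0.075 -0.003]
 [-0.001  0.027 -1.   ]]
1 [ 0.015  0.012 -0.992]
-1 [-0.012  0.015  1.007]
```

Emit:
{"op": "drive_tool", "data": {
  "rows": [
    [[-0.2, 0, 0.04, 0, 0, 0], [-0.3, 0, 0.07, 0, 0, -0.1], [-0.3, 0, 0.07, 0, 0, -0.21], [-0.3, 0, 0.07, 0, 0, -0.32], [-0.3, 0, 0.07, 0.01, 0.01, -0.43], [-0.3, 0, 0.07, 0.01, 0.01, -0.54], [-0.3, 0, 0.07, 0.01, 0.01, -0.65], [-0.3, 0, 0.07, 0.01, 0.01, -0.76], [-0.3, 0, 0.07, 0.01, 0.01, -0.87], [-0.3, 0, 0.07, 0.015, 0.01, -0.98]]
  ]
}}

```text
time_s: 26.38
eef_pos: [483.3, 151.5, 200.6]
ee_rot: [0.001, 1.0, -0.025, 0.002]
force: [-0.0, -0.2, 0.4]
grip_width: 0.002
```

```bash
python3 - <<'E'
from h import *
from scipy.spatial.transform import Rotation as R
np.set_printoptions(precision=3,suppress=True)
s=ctrl.sense();print(s["eef_pos"],s["ee_rot"],s["force"],s["joints"])
q=s["ee_rot"];print(R.from_quat([q[1],q[2],q[3],q[0]]).as_matrix())
cv2.imwrite("pics/w20.png",viewer.capture("wrist")[:,:,::-1])
E
```

```text
[483.259 151.514 200.609] [ 0.001  1.    -0.025  0.002] [-0.045 -0.153  0.425] [ 0.072  0.537  1.771 -0.002  0.831  1.694]
[[ 0.999 -0.049  0.004]
 [-0.049 -0.999 -0.001]
 [ 0.004  0.001 -1.   ]]
```

View pics/w20.png

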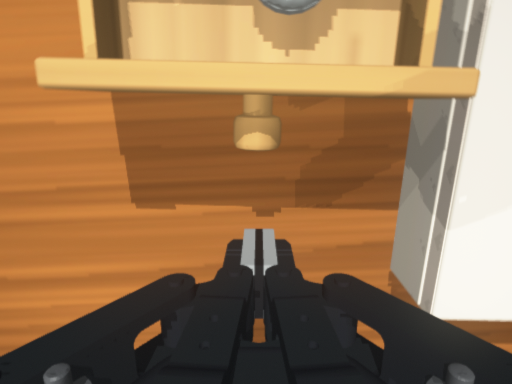

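```bash
python3 - <<'E'
from h import *
np.set_printoptions(precision=1,suppress=True)
for p,z in [((257,150),28),((258,231),28),((257,60),55),((257,95),55)]: print(p,onz("wrist",*p,z))
E
```

```text
(257, 150) [530.9 148.4  28. ]
(258, 231) [493.7 150.   28. ]
(257, 60) [564.  146.4  55. ]
(257, 95) [553.2 147.   55. ]
```

Emit:
{"op": "drive_tool", "data": {
  "rows": [
    [[0.1, -0.005, 0, 0, 0, 0], [0.22, -0.01, 0, 0, 0, 0], [0.3, -0.015, 0, 0, 0, 0], [0.35, -0.02, 0, 0, 0, 0], [0.4, -0.02, 0, 0, 0, 0], [0.46, -0.025, 0, 0, 0, 0], [0.53, -0.03, 0, 0, 0, 0], [0.61, -0.035, 0, 0, 0, 0], [0.69, -0.04, 0, 0, 0, 0], [0.77, -0.045, 0, 0, 0, 0]]
  ]
}}

```text
time_s: 27.68
eef_pos: [560.8, 146.9, 200.5]
ee_rot: [0.0, 1.0, -0.028, 0.002]
force: [-1.0, -0.2, -1.1]
grip_width: 0.002
```

Emit:
{"op": "drive_tool", "data": {
  "rows": [
    [[0.05, -0.003, 0, 0, 0, 0], [0.12, -0.007, 0, 0, 0, 0], [0.19, -0.01, 0, 0, 0, 0], [0.26, -0.015, 0, 0, 0, 0], [0.33, -0.02, 0, 0, 0, 0], [0.4, -0.025, 0, 0, 0, 0], [0.47, -0.03, 0, 0, 0, 0], [0.54, -0.03, 0, 0, 0, 0], [0.6, -0.035, 0, 0, 0, 0]]
  ]
}}

```text
time_s: 28.8
eef_pos: [621.3, 143.5, 200.5]
ee_rot: [0.0, 1.0, -0.028, 0.002]
force: [-1.2, 0.3, 0.3]
grip_width: 0.001
```

```bash
python3 - <<'E'
from h import *
np.set_printoptions(precision=1,suppress=True)
s=ctrl.sense();print(s["eef_pos"],s["force"])
cv2.imwrite("pics/w21.png",viewer.capture("wrist")[:,:,::-1])
cv2.imwrite("pics/s21.png",cv2.resize(viewer.capture("side")[200:350,130:330,::-1],None,fx=4,fy=4))
E
```

```text
[621.3 143.5 200.5] [-1.2  0.3  0.3]
```

View pics/w21.png

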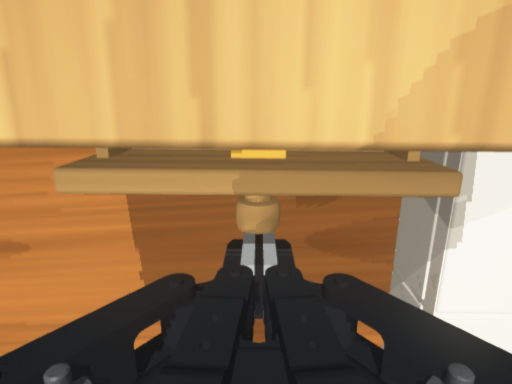

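View pics/s21.png

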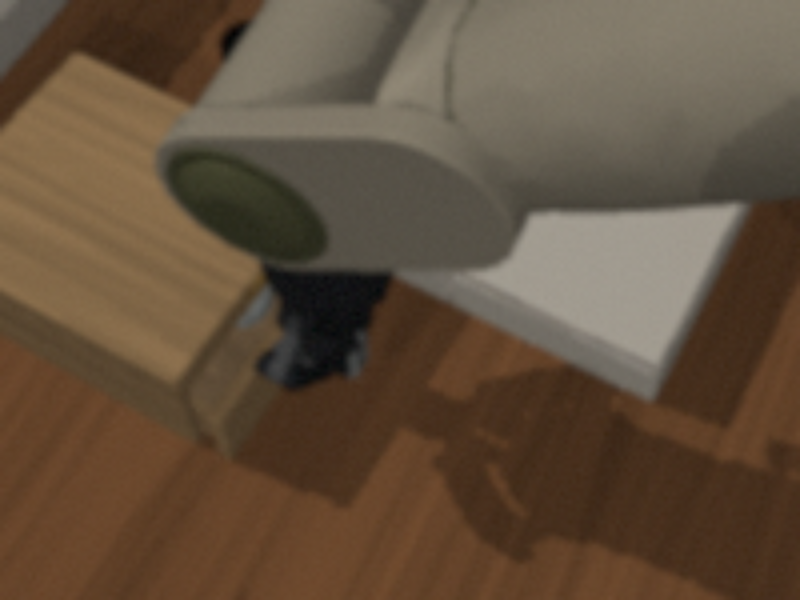

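```bash
python3 - <<'E'
from h import *
np.set_printoptions(precision=1,suppress=True)
for p,z in [((257,150),88),((257,170),55),((257,193),55),((257,233),30)]: print(p,onz("wrist",*p,z))
E
```

```text
(257, 150) [678.1 139.5  88. ]
(257, 170) [666.1 140.4  55. ]
(257, 193) [657.8 140.8  55. ]
(257, 233) [631.9 142.4  30. ]
```

Emit:
{"op": "drive_tool", "data": {
  "rows": [
    [[0.03, 0, 0, 0, 0, 0], [0.06, -0.003, 0, 0, 0, 0], [0.09, -0.005, 0, 0, 0, 0], [0.11, -0.005, 0, 0, 0, 0]]
  ]
}}

```text
time_s: 29.4
eef_pos: [632.5, 142.9, 200.5]
ee_rot: [0.0, 1.0, -0.028, 0.002]
force: [-0.9, 0.2, 0.2]
grip_width: -0.004
```

Emit:
{"op": "drive_tool", "data": {
  "rows": [
    [[0.01, 0, 0, 0, 0, 0], [0.02, 0, 0, 0, 0, 0], [0.03, 0, 0, 0, 0, 0], [0.03, 0, 0, 0, 0, 0]]
  ]
}}

```text
time_s: 29.9
eef_pos: [635.6, 142.9, 200.6]
ee_rot: [0.0, 1.0, -0.028, 0.002]
force: [-1.0, -0.5, 0.3]
grip_width: 0.001
```

Emit:
{"op": "drive_tool", "data": {
  "rows": [
    [[0.01, 0, 0, 0, 0, 0], [0.02, 0, 0, 0, 0, 0], [0.03, 0, 0, 0, 0, 0]]
  ]
}}

```text
time_s: 30.28
eef_pos: [637.7, 143.0, 200.5]
ee_rot: [0.001, 1.0, -0.028, -0.0]
force: [-17.1, -2.9, 9.1]
grip_width: 0.002
```

Emit:
{"op": "drive_tool", "data": {
  "rows": [
    [[0.01, 0, 0, 0, 0, 0], [0.02, 0, 0, 0, 0, 0], [0.02, 0, 0, 0, 0, 0]]
  ]
}}

```text
time_s: 30.65
eef_pos: [638.7, 143.1, 200.5]
ee_rot: [0.001, 1.0, -0.028, -0.003]
force: [-13.9, -2.7, 9.2]
grip_width: 0.001
```

```bash
python3 - <<'E'
from h import *
np.set_printoptions(precision=1,suppress=True)
s=ctrl.sense();print(s["eef_pos"],s["force"])
cv2.imwrite("pics/w22.png",viewer.capture("wrist")[:,:,::-1])
E
```

```text
[638.7 143.1 200.5] [-13.9  -2.7   9.2]
```

View pics/w22.png

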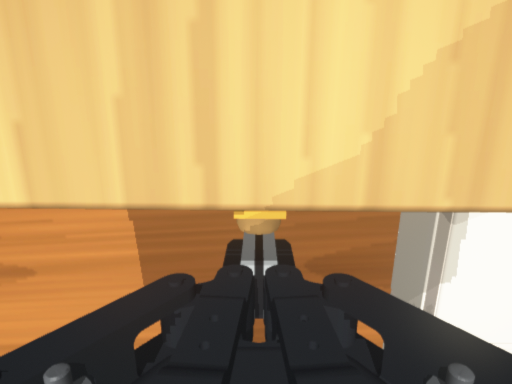

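Emit:
{"op": "drive_tool", "data": {
  "rows": [
    [[-0.05, 0, 0, 0, 0, 0], [-0.2, 0, 0, 0, 0, 0], [-0.5, 0, 0.1, 0, 0, 0], [-0.9, 0, 0.3, 0, 0, 0], [-1, 0, 0.5, 0, 0, 0], [-1, 0, 0.6, 0, 0, 0]]
  ]
}}

```text
time_s: 31.45
eef_pos: [538.6, 143.2, 261.9]
ee_rot: [0.001, 1.0, -0.028, -0.002]
force: [0.5, 0.6, 0.6]
grip_width: 0.002
```

```bash
python3 - <<'E'
from h import *
np.set_printoptions(precision=1,suppress=True)
s=ctrl.sense();print(s["eef_pos"],s["force"])
cv2.imwrite("pics/w23.png",viewer.capture("wrist")[:,:,::-1])
cv2.imwrite("pics/s23.png",viewer.capture("side")[:,:,::-1])
cv2.imwrite("pics/sc23.png",viewer.capture("scene")[:,:,::-1])
E
```

```text
[538.6 143.2 261.9] [0.5 0.6 0.6]
```

View pics/w23.png

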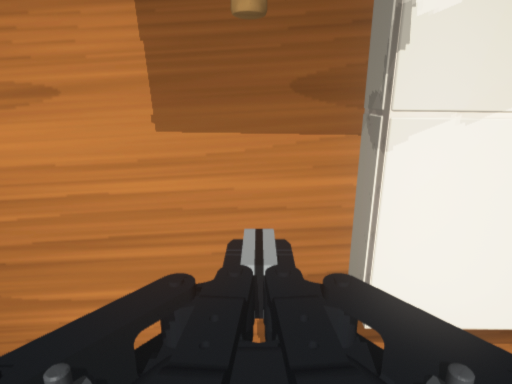

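View pics/s23.png

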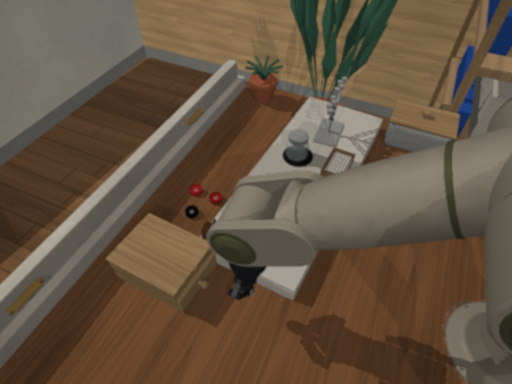

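View pics/sc23.png

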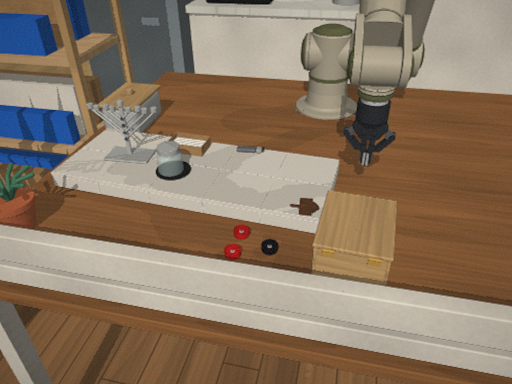

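```bash
python3 - <<'E'
from h import *
np.set_printoptions(precision=1,suppress=True)
print(onz("wrist",249,15,30))
im=cv2.imread("pics/s23.png")[210:320,100:260]; cv2.imwrite("pics/s23c.png",cv2.resize(im,None,fx=5,fy=5,interpolation=cv2.INTER_CUBIC))
E
```

```text
[649.7 140.7  30. ]
```

View pics/s23c.png

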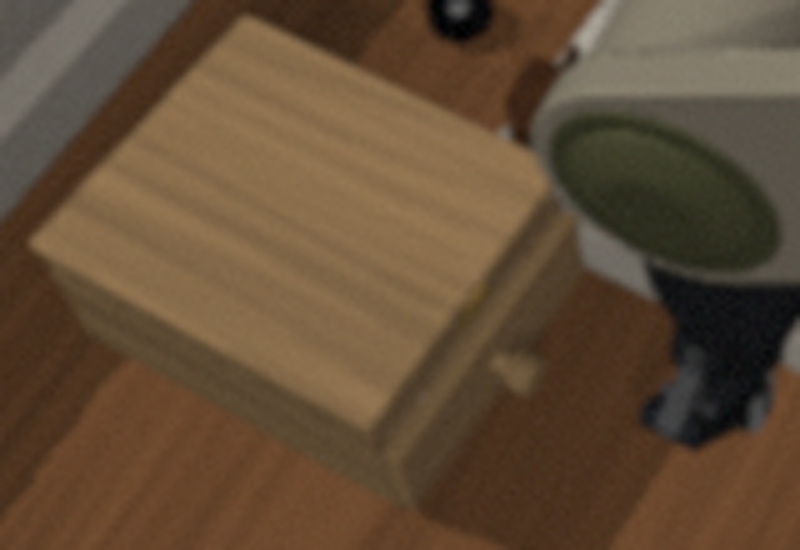

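```bash
python3 - <<'E'
from h import *
a=cv2.imread("pics/scene0.png").astype(int);b=cv2.imread("pics/sc23.png").astype(int)
d=np.abs(a-b).max(2)
for n,(x0,y0,x1,y1) in dict(dreidel=(288,196,318,214),lighter=(236,145,266,155),jar=(155,140,192,180),menorah=(85,98,158,162),carton=(172,135,212,155)).items(): print(n,(d[y0:y1,x0:x1]>40).sum())
ctrl.finish_job()
E
```

```text
dreidel 0
lighter 0
jar 0
menorah 0
carton 0
the job is handed in; nothing more can be done
```

All three tea lights are in the tray and the tray is pushed home. The job was handed in at about 32 s of the 61 s allowed.

**Sweeping:** I pushed each tea light along the tiles with the partly open fingertips and off the end into the tray. They were never gripped or lifted. Two of them landed standing on edge, so I nudged them over gently. One ended up flat and the other ended up leaning on the other two.

**Closing the tray:** I pushed it by its knob with the fingers shut until it hit a stop at about 14–17 N, then backed the arm clear.

**Last checks:**
- **Tea lights:** my last view showed all three inside the tray during the push. I could not see them once the tray was shut.
- **Tray:** the knob tip measured x ≈ 650 mm, which puts the back of the front board at about 682 mm, against 674–678 mm measured for the chest front. These differ by a few mm, probably calibration and pixel error. The side view shows the board tight against the chest.
- **Bystanders:** the dreidel, lighter, jar, menorah and carton showed no changed pixels before and after. The coaster sits under the jar and falls inside the same compared area.
- **Robot:** it reads no contact force after backing off.

No check failed.

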